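# Set a bottle cap to vent before warming

### The arm

A 6-joint arm with a two-finger parallel gripper is mounted at the origin on the work surface. World frame = base frame: x ahead of the robot, y to its left, z up, the work surface at z = 0. Lengths are in m, angles in rad, forces in N, time in s.
With the tool pointing down it reaches from about 0.375 to 0.975 m from the base axis. Payload 3.8 kg.
Tool frame: the origin (TCP) lies between the finger pads, 19 mm behind the fingertips; this is the grasp point; z points along the fingers, x is the direction in which the jaws open and shut, and the axes are right-handed (so a half turn about z gives the same grasp; the last joint's range is limited). The gripper opens to 85 mm and grips with 20 to 120 N. Pads are 22 mm wide; open, the fingers measure 114 mm over their backs; the gripper's body (76 mm by 85 mm) begins 54 mm behind the grasp point. The pads swing forward as they close: fully open they stand 13 mm farther back than shut.
Start: joints at [1.098, 0.264, 1.604, -0, 1.274, -0.037], TCP at [0.285, 0.612, 0.25] pointing down, gripper open.
Joint ranges: [-2.63, 2.63], [-0.94, 2.18], [0.31, 2.57], [-1.31, 4.45], [0, 2.66], [-2.55, 2.55]. Speed limits (rad/s): [2.57, 2.57, 3.14, 3.14, 3.14, 3.14].

### API

Orientations are given as [roll, pitch, yaw] about the fixed x, y, z axes, in that order (R = Rz(yaw) Ry(pitch) Rx(roll)).
In Python, from plant import observe, capture, sign_off gives the robot as it stands. The module is installed in compiled form; this text tells all that it offers.
- The arm moves only by the shell command python3 -m jog 'ROWS'. ROWS is text: rows parted by semicolons, each of 7 numbers parted by spaces: the turn, a rotation vector about the tool's x, y, z in units of 60 degrees (1.0 is 60 degrees), then the shift along the tool's x, y, z in units of 400 mm (1.0 is 400 mm), then the closure, from -1 (fully open) to 1 (shut), so that 0 is half open. A call has exactly 5 rows; each row shifts and turns the pose as measured when the row begins, along the tool's axes as they then stand; what a row does not reach is not made up. A row lasts 1/12 s, in which the tool goes at most 41.7 mm and 7.16 degrees, less where a joint would pass 70% of its speed; a pose out of reach is approached as far as the arm can. A call with a number of a shift or a turn outside -1 to 1 is refused whole. A call with a gripper value outside its range is refused whole. The fingers move at their own pace and stop on an object; the grip force is fixed at half the most. Time passes only in rows, so rows that do not move let the fingers close, or fill a call up. It gives the time, the measured TCP pose, the force and the opening at its end, in the units of the state.
- observe(): the state, without advancing time (a new reading comes with each control period).
- capture(name): name is "side" or "top" or "wrist"; returns a dict with "img" (400x640x3 uint8, red, green, blue), "fx", "fy", "cx", "cy" (pixels), "position" and "attitude" of the camera in the world. Camera axes: x right, y down, z forward; pixel columns grow to the right and rows downward; lengths in m; the calibration is good to about 2 mm. A picture is of the moment at which its call begins. There is no depth.
- sign_off(): hands the job in, once; it reports no verdict.
The state is a dict: "time_s": time; "joints": joint angles; "dq": joint speeds; "joint_torque": joint torques, N m; "position": TCP position; "tcp_rot": TCP orientation; "contact_force": force on the tool from outside, world axes, zero at the start; "wrist_torque": the same for the moment, N m; "finger_gap": opening from 0.0 (shut) to 1.0 (fully open).
Only numpy, scipy, OpenCV 4.12 (cv2) and the standard library are available. Lean on these libraries where they do the work, as an engineer would, in place of code of your own. Each camera call takes 0.05 s, during which the arm holds its last target. There are 200 camera calls.

### The job

The squat clear-glass bottle clamped in the low holder is about to go on the hotplate and must be able to vent. Screw its loosely started cap down (clockwise from above) until it bottoms out, then back it off a quarter turn, and finish while still gripping the cap at that setting: do not let go of it. Leave the amber bottle, the dish and the test-tube rack where they stand.

Things in the scene. Friction and masses are not known exactly. Their poses are not given: they have to be found in the camera images.
- bottle: Squat clear-glass bottle fixed upright in a low bench clamp; it cannot turn or tip. Origin: centre of the clamp's underside, z up on the bottle's axis. Dark base plate 110 x 110 x 12 mm, collar 84 mm across to 36 mm height (screws out to 56 mm along x). Glass 74 mm across to 82 mm height, then a shoulder up to the 33 mm neck at 102 mm. Bottomed out, the cap spans heights 118 to 144 mm.
- cap: White plastic screw cap, finely ribbed, 42 mm across, 26 mm high, on the clear bottle's neck. Origin: centre of its underside, z up on the bottle's axis. On its top a low rib (17 x 4 mm, 2 mm high) runs from centre to rim along its +x. Started on the thread and captive. A 45 N grip turns it without slipping; with the TCP 8 mm below its top the fingertips clear the glass shoulder.
- cap_turn (a joint): Turn of the cap on its thread, rad: 0 = bottomed out (hard stop), growing counterclockwise from above (unscrewing); the cap rises 5 mm per turn. Starts between 2.6 and 4.6; upper stop at 6.28. Takes about 0.05 N m to turn and stays where it is left. A quarter turn is 1.57.
- amber: Bystander: loose round amber-glass bottle with paper label and white cap, 68 mm across, 165 mm high, taller than the clear bottle, 0.4 to 0.8 kg. Origin: centre of its underside, z up. It stands on one side (left or right), the clear bottle on the other.
- dish: Bystander: loose closed glass dish, 92 mm across, 16 mm high, lying nearer the robot than the bottles. Origin: centre of its underside.
- rack: Bystander: loose wooden test-tube rack, 60 x 192 mm, 100 mm high (tubes to 128 mm), beyond the bottles. Origin: centre of its underside, long side along its y.
Not all that is in view belongs to the job. There is more than one size of the bottle; the job needs the largest.

How it is judged:
By the outcome, as a careful person would: the job done as asked, in the order asked, and still so for the second after the job is handed in, while the arm keeps its last pose, push and grip.
It also fails if it takes over 48 s, if anything falls off the work surface, if the arm or the gripper's body presses on something with over 40 N, if the wrist force passes 120 N, or if a joint passes its speed limit or range.

## Working session

There is one attempt and no reset: what is moved stays moved. The work goes in short steps, Python scripts to look and compute and a shell command to move; the robot and the scene stay as the last step left them, time stands still between calls to the robot, and variables do not carry over. Pictures are saved under pics/ and viewed, about 8 in all and at most 12, crops included, and the job is handed in when it is done.

```bash
mkdir -p pics; cat > h.py <<'E'
import numpy as np, cv2
from plant import observe, capture
from scipy.spatial.transform import Rotation as R
def shot(n,f):
    c=capture(n); cv2.imwrite('pics/'+f,c['img'][...,::-1]); 
    np.save('pics/'+f+'.npy',{k:v for k,v in c.items()},allow_pickle=True); return c
def load(f): return np.load('pics/'+f+'.npy',allow_pickle=True).item()
def cam(c):
    a=np.array(c['attitude'],float)
    return a if a.shape==(3,3) else (R.from_euler('xyz',a).as_matrix() if a.size==3 else R.from_quat(a).as_matrix())
def px2w(c,u,v,z):
    d=cam(c)@np.array([(u-c['cx'])/c['fx'],(v-c['cy'])/c['fy'],1]); p=np.array(c['position']); return p+d*(z-p[2])/d[2]
def w2px(c,p):
    q=cam(c).T@(np.array(p)-np.array(c['position'])); return c['fx']*q[0]/q[2]+c['cx'],c['fy']*q[1]/q[2]+c['cy']
E
python3 - <<'E'
from h import *
print(observe())
for n in ('top','side'):
    c=shot(n,n+'1.png'); print(n,c['fx'],c['cx'],c['cy'],c['position'],c['attitude'])
E
```

```text
{'time_s': 0.0, 'joints': array([ 1.09811891e+00,  2.64759440e-01,  1.60539987e+00, -2.64648389e-05,
        1.27370307e+00, -3.68977472e-02]), 'dq': array([-1.00850969e-03, -9.44638471e-04,  3.43200020e-04, -9.88424964e-04,
        1.03449889e-04, -2.96847420e-05]), 'joint_torque': array([-1.18496168e-04, -5.15123677e+01, -3.67306530e+01, -1.83762777e-04,
        1.30942982e-02, -2.56528648e-05]), 'position': array([0.28461662, 0.611285  , 0.24864378]), 'tcp_rot': array([-3.14153420e+00,  2.26911919e-03,  1.13502450e+00]), 'contact_force': array([-0.02064406,  0.82822847, -0.12257173]), 'wrist_torque': array([-0.04154686, -0.01371212, -0.00730563]), 'finger_gap': 1.0038308391991249}
top 387.29066474942397 317.2408397593797 196.59996480048304 [ 0.45557619 -0.04151244  0.90411666] [-2.97599969 -0.01265133 -1.59378167]
side 363.9515290602343 319.17300837129244 194.16769607858254 [ 0.50680822 -0.53179555  0.51275304] [-2.24704357  0.01623323 -0.16893493]
```

View pics/top1.png

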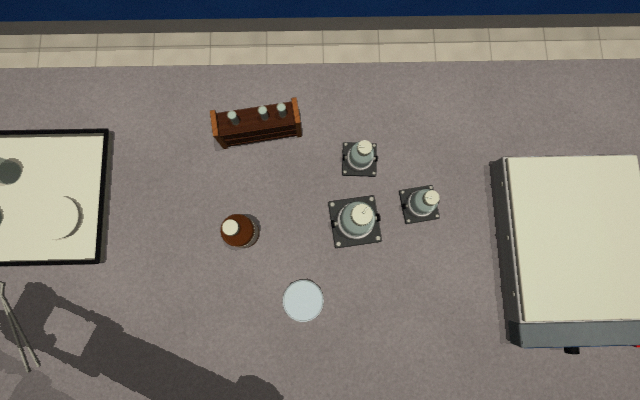

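View pics/side1.png

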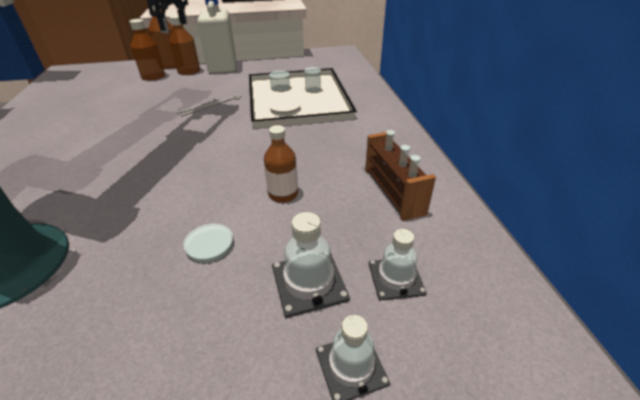

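Three clear bottles could be meant. Their cap pixels in the top view are (362,214), (364,148) and (431,198), and in the side view (306,225), (403,239) and (354,328). The one at (362,214) has the largest base plate and body. I'll check it in an enlarged crop and against the stated sizes.

```bash
python3 - <<'E'
from h import *
c=load('top1.png'); s=load('side1.png')
a=cv2.resize(c['img'][185:260,315:395],None,fx=7,fy=7,interpolation=cv2.INTER_CUBIC)
cv2.imwrite('pics/crop1.png',a[...,::-1])
for p in [(329,200),(377,196),(382,242),(334,247)]: print(px2w(c,*p,.012))
# triangulate cap top
def ray(c,u,v): 
    d=cam(c)@np.array([(u-c['cx'])/c['fx'],(v-c['cy'])/c['fy'],1]); return np.array(c['position']),d/np.linalg.norm(d)
for (u,v),(x,y) in [((362,214),(306,221)),((364,148),(403,236)),((431,198),(354,324))]:
    A=np.zeros((3,3));b=np.zeros(3)
    for p,d in (ray(c,u,v),ray(s,x,y)):
        M=np.eye(3)-np.outer(d,d);A+=M;b+=M@p
    print('cap',np.linalg.solve(A,b))
print('amber',px2w(c,230,228,.165),'dish',px2w(c,303,300,.016))
E
```

```text
[ 0.5957697 -0.0834702  0.012    ]
[ 0.60288673 -0.19612469  0.012     ]
[ 0.49564386 -0.20243373  0.012     ]
[ 0.48674295 -0.09186277  0.012     ]
cap [ 0.54648877 -0.14125687  0.14800527]
cap [ 0.69418348 -0.15751752  0.10535538]
cap [ 0.58240993 -0.29262536  0.10783051]
amber [0.52173754 0.11375516 0.165     ] dish [ 0.37120118 -0.01911787  0.016     ]
```

View pics/crop1.png

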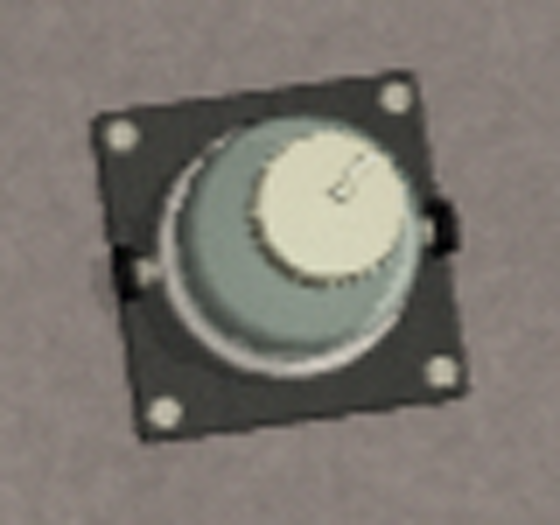

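The crop shows the cap centred at about (332,205) in the crop and the rib pointing to about (368,158). The base plate measures about 110 mm and the cap top is at z≈0.148, so this is the large bottle. The clamp screws lie along ±y, so the rib suggests roughly 4 rad to the stop. I'll travel above everything with 50 mm or more of clearance.

```bash
A='x'
python3 -m jog '0 0 0 -0.07 0.069 0 -1;0 0 0 -0.07 0.069 0 -1;0 0 0 -0.07 0.069 0 -1;0 0 0 -0.07 0.069 0 -1;0 0 0 -0.07 0.069 0 -1'
python3 -m jog '0 0 0 -0.07 0.069 0 -1;0 0 0 -0.07 0.069 0 -1;0 0 0 -0.07 0.069 0 -1;0 0 0 -0.07 0.069 0 -1;0 0 0 -0.07 0.069 0 -1'
python3 -m jog '0 0 0 -0.07 0.069 0 -1;0 0 0 -0.07 0.069 0 -1;0 0 0 -0.07 0.069 0 -1;0 0 0 -0.07 0.069 0 -1;0 0 0 -0.07 0.069 0 -1'
```

```text
time_s: 0.52
position: [0.3486, 0.426, 0.2435]
tcp_rot: [-3.138, 0.006, 1.146]
contact_force: [1.3, -0.1, 0.7]
finger_gap: 1.001
time_s: 0.93
position: [0.416, 0.2317, 0.2413]
tcp_rot: [-3.137, 0.009, 1.149]
contact_force: [0.6, 0.1, 0.2]
finger_gap: 0.997
time_s: 1.35
position: [0.484, 0.0375, 0.2406]
tcp_rot: [-3.136, 0.009, 1.15]
contact_force: [0.6, 0.4, 0.4]
finger_gap: 1.003
```

```bash
python3 -m jog '0 0 0 -0.07 0.065 0 -1;0 0 0 -0.07 0.065 0 -1;0 0 0 -0.07 0.065 0 -1;0 0 0 -0.07 0.065 0 -1;0 0 0 -0.06 0.06 0 -1'
python3 -m jog '0 0 -0.09 0 0 0 -1;0 0 -0.09 0 0 0 -1;0 0 -0.09 0 0 0 -1;0 0 -0.09 0 0 0 -1;0 0 -0.09 0 0 0 -1'
python3 -m jog '0 0 -0.09 0 0 0 -1;0 0 -0.09 0 0 0 -1;0 0 -0.09 0 0 0 -1;0 0 -0.09 0 0 0 -1;0 0 0 0 0 0 -1'
python3 - <<'E'
from h import *
o=observe(); print(o['joints'],o['position'],o['tcp_rot'],o['contact_force'],o['wrist_torque'])
c=shot('wrist','w1.png'); print(c['position'],c['attitude'],w2px(c,[.546,-.142,.147]))
T=R.from_euler('xyz',o['tcp_rot']).as_matrix(); print(T.T@(np.array([.546,-.142,.139])-o['position'])/.4)
E
```

```text
time_s: 1.77
position: [0.5447, -0.1497, 0.2395]
tcp_rot: [-3.134, 0.009, 1.148]
contact_force: [0.5, -0.0, 0.9]
finger_gap: 1.004
time_s: 2.18
position: [0.5449, -0.1599, 0.2359]
tcp_rot: [-3.126, 0.006, 1.627]
contact_force: [0.8, -0.0, -0.1]
finger_gap: 1.001
time_s: 2.6
position: [0.5428, -0.1599, 0.2325]
tcp_rot: [-3.121, -0.005, 2.025]
contact_force: [0.1, 0.4, -0.1]
finger_gap: 0.999
[-0.32399058  0.08199077  1.84858392 -0.01185038  1.22912403 -2.3448351 ] [ 0.54277862 -0.15988649  0.23250372] [-3.12087517 -0.00474     2.02486717] [ 0.08153889  0.44067628 -0.06530949] [-0.03405704 -0.00349461  0.01236953]
[ 0.47541929 -0.19401422  0.35875866] [ 2.84895145 -0.00491534  2.02374363] (np.float64(342.4643055398551), np.float64(222.57378134555728))
[0.03554419 0.03169149 0.23332396]
```

View pics/w1.png

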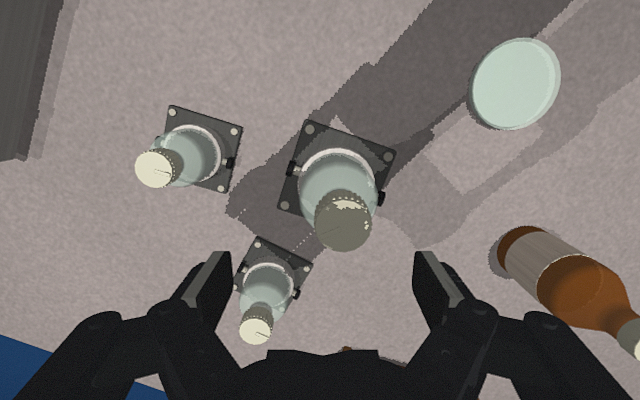

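The wrist picture shows the large cap at (343,222), against a predicted (342.5,222.6), so the position (0.546, -0.142) is confirmed. I'll align first, then go down.

```bash
cat > d.py <<'E'
import sys
from h import *
z=float(sys.argv[1]); o=observe(); T=R.from_euler('xyz',o['tcp_rot'])
yaw=o['tcp_rot'][2]
rv=(T.inv()*R.from_euler('xyz',[np.pi,0,yaw])).as_rotvec()/np.radians(60)
print('need',np.round(rv,4),np.round(T.inv().apply(np.array([.546,-.142,z])-o['position'])/.4,4))
print('pos',np.round(o['position'],4),'rot',np.round(o['tcp_rot'],3),'F',np.round(o['contact_force'],1),'M',np.round(o['wrist_torque'],2),'j6',round(o['joints'][5],3),'gap',round(o['finger_gap'],3),'t',o['time_s'])
E
python3 -m jog '-0.02 0 0 0.02 0.02 0.05 -1;0 0 0 0.012 0.012 0.05 -1;0 0 0 0.004 0 0 -1;0 0 0 0 0 0 -1;0 0 0 0 0 0 -1'; python3 d.py 0.139
```

```text
time_s: 3.07
position: [0.5477, -0.1413, 0.192]
tcp_rot: [3.141, -0.004, 2.009]
contact_force: [0.1, 0.4, 0.4]
finger_gap: 0.998
need [ 0.0007 -0.0039 -0.    ] [-0.0005 -0.0046  0.1325]
pos [ 0.5477 -0.1413  0.192 ] rot [ 3.141 -0.004  2.009] F [0.1 0.4 0.4] M [-0.01  0.02 -0.02] j6 -2.309 gap 0.998 t 3.0667
```

```bash
python3 -m jog '0 -0.004 0 0 -0.004 0.05 -1;0 0 0 0 0 0.05 -1;0 0 0 0 0 0.025 -1;0 0 0 0 0 0 -1;0 0 0 0 0 0 -1'; python3 d.py 0.139
```

```text
time_s: 3.48
position: [0.5502, -0.1443, 0.1473]
tcp_rot: [3.134, 0.007, 2.004]
contact_force: [0.8, 0.1, 0.4]
finger_gap: 0.999
need [0.0071 0.0072 0.    ] [ 0.0098 -0.0072  0.0206]
pos [ 0.5502 -0.1443  0.1473] rot [3.134 0.007 2.004] F [0.8 0.1 0.4] M [ 0.02  0.03 -0.02] j6 -2.304 gap 0.999 t 3.4833
```

```bash
python3 -m jog '0.007 0.007 0 0.009 -0.007 0.02 -1;0 0 0 0 0 0 -1;0 0 0 0 0 0 -1;0 0 0 0 0 0 -1;0 0 0 0 0 0 -1'; python3 d.py 0.139
```

```text
time_s: 3.9
position: [0.5483, -0.1431, 0.1428]
tcp_rot: [3.138, 0.003, 2.004]
contact_force: [-0.8, -1.0, 0.2]
finger_gap: 1.001
need [0.0035 0.0033 0.    ] [ 0.005  -0.004   0.0095]
pos [ 0.5483 -0.1431  0.1428] rot [3.138e+00 3.000e-03 2.004e+00] F [-0.8 -1.   0.2] M [ 0.02 -0.01  0.  ] j6 -2.303 gap 1.001 t 3.9
```

```bash
python3 -m jog '0.003 0.003 0 0.006 -0.005 0.012 -1;0.002 0.002 0 0.003 -0.002 0.006 -1;0 0 0 0 0 0.002 -1;0 0 0 0 0 0 -1;0 0 0 0 0 0 -1'; python3 d.py 0.139
```

```text
time_s: 4.32
position: [0.5443, -0.1409, 0.1349]
tcp_rot: [-3.141, -0.001, 2.004]
contact_force: [-1.2, -0.7, 0.6]
finger_gap: 1.003
need [-0.0009 -0.0013  0.    ] [-0.0043  0.0027 -0.0102]
pos [ 0.5443 -0.1409  0.1349] rot [-3.141e+00 -1.000e-03  2.004e+00] F [-1.2 -0.7  0.6] M [ 0.02  0.01 -0.03] j6 -2.302 gap 1.003 t 4.3167
```

```bash
python3 -m jog '0 0 0 -0.004 0.003 -0.009 -1;0 0 0 0 0 -0.004 -1;0 0 0 0 0 0 -1;0 0 0 0 0 0 -1;0 0 0 0 0 0 -1'; python3 d.py 0.139
```

```text
time_s: 4.73
position: [0.5466, -0.142, 0.1409]
tcp_rot: [-3.141, -0.001, 2.004]
contact_force: [0.0, -0.1, -0.7]
finger_gap: 1.003
need [-0.0006 -0.001   0.    ] [ 0.0007 -0.0013  0.0048]
pos [ 0.5466 -0.142   0.1409] rot [-3.141e+00 -1.000e-03  2.004e+00] F [ 0.  -0.1 -0.7] M [ 0.05  0.02 -0.  ] j6 -2.302 gap 1.003 t 4.7333
```

```bash
python3 -m jog '0 0 0 0 0 0.004 -1;0 0 0 0 0 0.001 -1;0 0 0 0 0 0 1;0 0 0 0 0 0 1;0 0 0 0 0 0 1'; python3 d.py 0.139
python3 -m jog '0 0 0 0 0 0 1;0 0 0 0 0 0 1;0 0 0 0 0 0 1;0 0 0 0 0 0 1;0 0 0 0 0 0 1'; python3 d.py 0.139
```

```text
time_s: 5.15
position: [0.5466, -0.1421, 0.1387]
tcp_rot: [-3.141, -0.001, 2.004]
contact_force: [-0.1, 0.2, 1.0]
finger_gap: 0.604
need [-0.0006 -0.0009  0.    ] [ 0.0008 -0.0012 -0.0007]
pos [ 0.5466 -0.1421  0.1387] rot [-3.141e+00 -1.000e-03  2.004e+00] F [-0.1  0.2  1. ] M [-0.05 -0.06  0.04] j6 -2.302 gap 0.604 t 5.15
time_s: 5.57
position: [0.546, -0.141, 0.1393]
tcp_rot: [-3.141, -0.003, 2.003]
contact_force: [-0.0, 0.5, 1.2]
finger_gap: 0.472
need [-0.001  -0.0033  0.    ] [-0.0022 -0.001   0.0007]
pos [ 0.546  -0.141   0.1393] rot [-3.141e+00 -3.000e-03  2.003e+00] F [-0.   0.5  1.2] M [-0.02  0.06 -0.04] j6 -2.302 gap 0.472 t 5.5667
```

```bash
python3 -m jog '0 0 0.08 0 0 0 1;0 0 0.08 0 0 0 1;0 0 0.08 0 0 0 1;0 0 0.08 0 0 0 1;0 0 0.08 0 0 0 1'; python3 d.py 0.139
```

```text
time_s: 5.98
position: [0.5459, -0.1405, 0.139]
tcp_rot: [-3.139, -0.004, 1.568]
contact_force: [-1.0, 0.7, 0.1]
finger_gap: 0.474
need [-0.0026 -0.0036  0.    ] [-0.0039  0.0002  0.0001]
pos [ 0.5459 -0.1405  0.139 ] rot [-3.139 -0.004  1.568] F [-1.   0.7  0.1] M [ 0.04 -0.    0.1 ] j6 -1.867 gap 0.474 t 5.9833
```

```bash
python3 -m jog '0 0 0 0 0 0 1;0 0 0 0 0 0 1;0 0 0 0 0 0 1;0 0 0 0 0 0 1;0 0 0 0 0 0 1'; python3 d.py 0.139
python3 - <<'E'
from h import *
c=shot('top','t2.png')
cv2.imwrite('pics/crop2.png',cv2.resize(c['img'][160:270,300:420],None,fx=6,fy=5,interpolation=cv2.INTER_CUBIC)[...,::-1])
E
```

```text
time_s: 6.4
position: [0.5459, -0.1404, 0.139]
tcp_rot: [-3.139, -0.004, 1.572]
contact_force: [0.0, 0.9, 1.3]
finger_gap: 0.472
need [-0.0027 -0.0038  0.    ] [-0.0039  0.0002  0.    ]
pos [ 0.5459 -0.1404  0.139 ] rot [-3.139 -0.004  1.572] F [0.  0.9 1.3] M [-0.01  0.04 -0.01] j6 -1.871 gap 0.472 t 6.4
```

View pics/crop2.png

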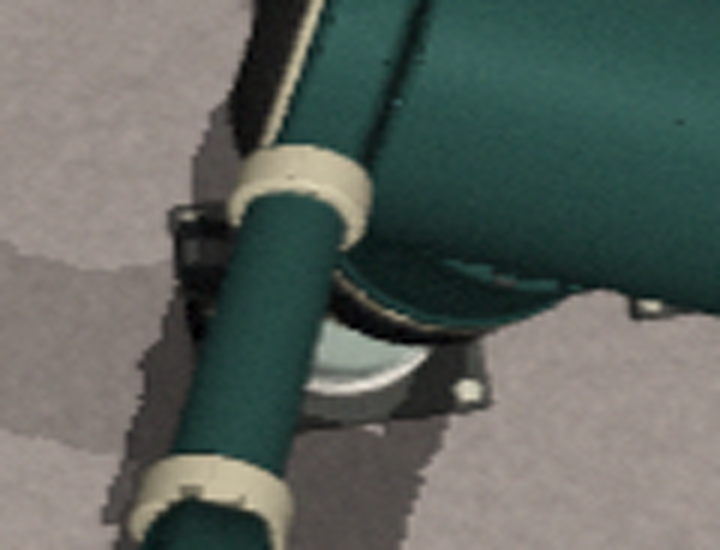

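```bash
python3 -m jog '0 0 0.08 -0.0005 0 0.0002 1;0 0 0.08 0 0 0.0002 1;0 0 0.08 0 0 0.0002 1;0 0 0.08 0 0 0.0002 1;0 0 0.08 0 0 0.0002 1'; python3 d.py 0.1386
python3 -m jog '0 0 0.08 0 0 0.0002 1;0 0 0.08 0 0 0.0002 1;0 0 0.08 0 0 0.0002 1;0 0 0.08 0 0 0.0002 1;0 0 0.08 0 0 0.0002 1'; python3 d.py 0.1383
python3 -m jog '0 0 0.08 0 0 0.0002 1;0 0 0.08 0 0 0.0002 1;0 0 0.08 0 0 0.0002 1;0 0 0.08 0 0 0.0002 1;0 0 0.08 0 0 0.0002 1'; python3 d.py 0.138
```

```text
time_s: 6.87
position: [0.546, -0.1398, 0.1387]
tcp_rot: [-3.137, -0.004, 1.14]
contact_force: [-0.1, 0.4, 1.2]
finger_gap: 0.471
need [-0.0044 -0.0034  0.    ] [-0.0049  0.0022  0.0001]
pos [ 0.546  -0.1398  0.1387] rot [-3.137 -0.004  1.14 ] F [-0.1  0.4  1.2] M [ 0.03 -0.01  0.02] j6 -1.439 gap 0.471 t 6.8667
time_s: 7.28
position: [0.5464, -0.1393, 0.1383]
tcp_rot: [-3.136, -0.002, 0.703]
contact_force: [0.8, 0.4, 1.1]
finger_gap: 0.473
need [-0.0054 -0.0021  0.    ] [-0.0051  0.0045 -0.    ]
pos [ 0.5464 -0.1393  0.1383] rot [-3.136e+00 -2.000e-03  7.030e-01] F [0.8 0.4 1.1] M [-0.   -0.02  0.11] j6 -1.003 gap 0.473 t 7.2833
time_s: 7.7
position: [0.547, -0.139, 0.138]
tcp_rot: [-3.136, -0.001, 0.267]
contact_force: [-0.2, -0.6, -0.0]
finger_gap: 0.472
need [-0.0056 -0.0007  0.    ] [-0.0043  0.0066 -0.0001]
pos [ 0.547 -0.139  0.138] rot [-3.136e+00 -1.000e-03  2.670e-01] F [-0.2 -0.6 -0. ] M [ 0.01 -0.03  0.06] j6 -0.567 gap 0.472 t 7.7
```

```bash
python3 -m jog '0 0 0.08 0 0 0.0002 1;0 0 0.08 0 0 0.0002 1;0 0 0.08 0 0 0.0002 1;0 0 0.08 0 0 0.0002 1;0 0 0.08 0 0 0.0002 1'; python3 d.py 0.1377
python3 -m jog '0 0 0.08 0 0 0.0002 1;0 0 0.08 0 0 0.0002 1;0 0 0.08 0 0 0.0002 1;0 0 0.08 0 0 0.0002 1;0 0 0.08 0 0 0.0002 1'; python3 d.py 0.1373
python3 - <<'E'
from h import *
c=shot('wrist','w2.png')
E
```

```text
time_s: 8.12
position: [0.5476, -0.139, 0.1376]
tcp_rot: [-3.136, 0.001, -0.169]
contact_force: [-0.2, 0.3, 0.9]
finger_gap: 0.472
need [-0.0053  0.0005 -0.    ] [-0.0026  0.0081 -0.0002]
pos [ 0.5476 -0.139   0.1376] rot [-3.136e+00  1.000e-03 -1.690e-01] F [-0.2  0.3  0.9] M [-0.01 -0.01  0.04] j6 -0.13 gap 0.472 t 8.1167
time_s: 8.53
position: [0.5482, -0.1392, 0.1373]
tcp_rot: [-3.137, 0.001, -0.605]
contact_force: [-0.4, 0.2, 0.4]
finger_gap: 0.474
need [-0.0047  0.0013 -0.    ] [-0.0004  0.0088 -0.0001]
pos [ 0.5482 -0.1392  0.1373] rot [-3.137e+00  1.000e-03 -6.050e-01] F [-0.4  0.2  0.4] M [-0.1   0.01  0.03] j6 0.306 gap 0.474 t 8.5333
```

View pics/w2.png

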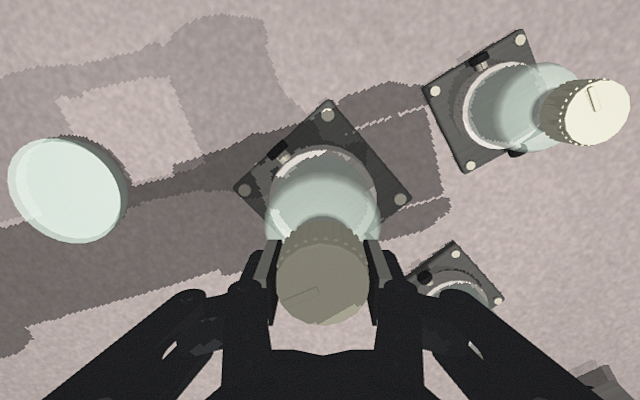

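The wrist picture shows the cap gripped between the pads, with the rib running from about (318,290) to (281,300). I'll enlarge that and convert the rib to a world heading.

```bash
python3 - <<'E'
from h import *
c=load('w2.png'); 
g=cv2.convertScaleAbs(cv2.resize(c['img'][240:335,265:380],None,fx=6,fy=6,interpolation=cv2.INTER_CUBIC),alpha=1.5)
cv2.imwrite('pics/crop3.png',g[...,::-1])
def ang(a,b,z):
    d=px2w(c,*b,z)-px2w(c,*a,z); return np.degrees(np.arctan2(d[1],d[0])),np.linalg.norm(d)
print('w2 rib',ang((318,290),(281,300),.147))
print('ctr',px2w(c,323,283,.145), 'proj of centre',w2px(c,[.546,-.142,.1455]))
c=load('top1.png')
k=lambda x,y:(315+x/7,185+y/7)
print('top rib',ang(k(340,195),k(368,158),.149),'screws',ang(k(130,270),k(440,228),.03))
E
```

```text
w2 rib (np.float64(162.74187455494408), np.float64(0.016920945618041968))
ctr [ 0.549319   -0.13951299  0.145     ] proj of centre (np.float64(319.99400753377284), np.float64(291.45907503825134))
top rib (np.float64(-38.972965465456824), np.float64(0.013264270688449663)) screws (np.float64(-83.52780446781391), np.float64(0.10173429099100324))
```

View pics/crop3.png

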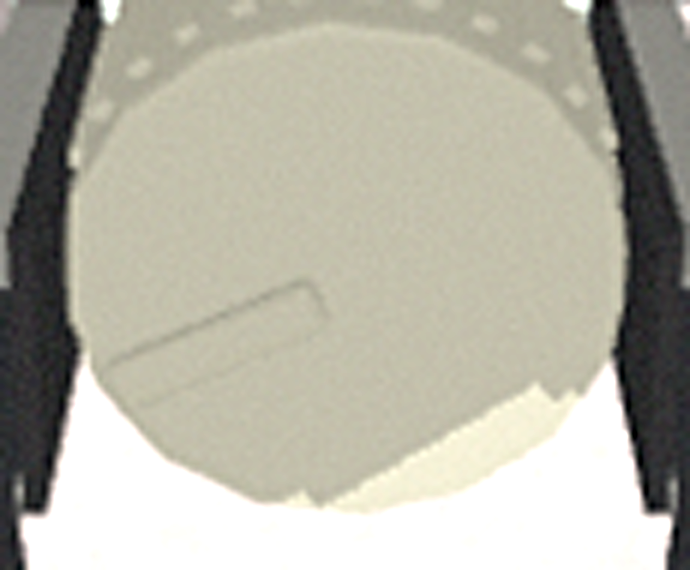

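The rib in the enlarged crop runs from (320,300) to (110,385). It has turned with the gripper by about 2.6 rad, so there has been no slip. That leaves about 1.3 rad to the stop. I'll continue, and slow down near the stop.

```bash
python3 -m jog '0 0 0.08 0 0 0.0002 1;0 0 0.08 0 0 0.0002 1;0 0 0.08 0 0 0.0002 1;0 0 0.08 0 0 0.0002 1;0 0 0.08 0 0 0.0002 1'; python3 d.py 0.137
python3 -m jog '0 0 0.08 0 0 0.0002 1;0 0 0.08 0 0 0.0002 1;0 0 0.08 0 0 0.0002 1;0 0 0.04 0 0 0.0002 1;0 0 0.04 0 0 0.0002 1'; python3 d.py 0.1367
python3 -m jog '0 0 0.02 0 0 0.0001 1;0 0 0.02 0 0 0 1;0 0 0.02 0 0 0 1;0 0 0.02 0 0 0 1;0 0 0.02 0 0 0 1'; python3 d.py 0.1367
```

```text
time_s: 9.0
position: [0.5486, -0.1397, 0.1369]
tcp_rot: [-3.137, 0.002, -1.032]
contact_force: [0.4, -0.2, 0.4]
finger_gap: 0.479
need [-0.0039  0.0018 -0.    ] [ 0.0017  0.0085 -0.0002]
pos [ 0.5486 -0.1397  0.1369] rot [-3.137e+00  2.000e-03 -1.032e+00] F [ 0.4 -0.2  0.4] M [-0.05  0.07  0.01] j6 0.734 gap 0.479 t 9.0
time_s: 9.42
position: [0.5487, -0.1401, 0.1366]
tcp_rot: [-3.138, 0.002, -1.372]
contact_force: [-0.3, 0.0, 0.4]
finger_gap: 0.473
need [-0.0031  0.0019 -0.    ] [ 0.0032  0.0076 -0.0002]
pos [ 0.5487 -0.1401  0.1366] rot [-3.138e+00  2.000e-03 -1.372e+00] F [-0.3  0.   0.4] M [0.01 0.1  0.04] j6 1.074 gap 0.473 t 9.4167
time_s: 9.83
position: [0.5488, -0.1403, 0.1366]
tcp_rot: [-3.138, 0.002, -1.478]
contact_force: [0.1, -0.0, 0.9]
finger_gap: 0.478
need [-0.003   0.0019 -0.    ] [ 0.0037  0.0073 -0.0003]
pos [ 0.5488 -0.1403  0.1366] rot [-3.138e+00  2.000e-03 -1.478e+00] F [ 0.1 -0.   0.9] M [-0.04  0.11  0.04] j6 1.18 gap 0.478 t 9.8333
```

```bash
for i in 1; do python3 -m jog '0 0 0.03 0 0 0.0001 1;0 0 0.03 0 0 0.0001 1;0 0 0.03 0 0 0.0001 1;0 0 0.03 0 0 0.0001 1;0 0 0.02 0 0 0.0001 1'; done; python3 d.py 0.1365 | tail -1
python3 -m jog '0 0 0.02 0 0 0.0001 1;0 0 0.02 0 0 0 1;0 0 0.02 0 0 0 1;0 0 0.02 0 0 0 1;0 0 0.02 0 0 0 1'; python3 d.py 0.1364|tail -1
python3 -m jog '0 0 0.02 0 0 0.0001 1;0 0 0.02 0 0 0 1;0 0 0.02 0 0 0 1;0 0 0.02 0 0 0 1;0 0 0.02 0 0 0 1'; python3 d.py 0.1363|tail -1
```

```text
time_s: 10.25
position: [0.5488, -0.1405, 0.1364]
tcp_rot: [-3.139, 0.002, -1.634]
contact_force: [-0.2, 1.0, 0.9]
finger_gap: 0.474
pos [ 0.5488 -0.1405  0.1364] rot [-3.139e+00  2.000e-03 -1.634e+00] F [-0.2  1.   0.9] M [-0.04  0.1   0.1 ] j6 1.337 gap 0.474 t 10.25
time_s: 10.67
position: [0.5488, -0.1407, 0.1364]
tcp_rot: [-3.139, 0.002, -1.748]
contact_force: [-0.3, -0.2, 0.9]
finger_gap: 0.474
pos [ 0.5488 -0.1407  0.1364] rot [-3.139e+00  2.000e-03 -1.748e+00] F [-0.3 -0.2  0.9] M [-0.06  0.06  0.03] j6 1.451 gap 0.474 t 10.6667
time_s: 11.08
position: [0.5487, -0.1408, 0.1363]
tcp_rot: [-3.139, 0.002, -1.864]
contact_force: [-0.7, -1.0, 0.3]
finger_gap: 0.474
pos [ 0.5487 -0.1408  0.1363] rot [-3.139e+00  2.000e-03 -1.864e+00] F [-0.7 -1.   0.3] M [-0.09  0.08  0.02] j6 1.567 gap 0.474 t 11.0833
```

```bash
python3 -m jog '0 0 0.02 0 0 0 1;0 0 0.02 0 0 0 1;0 0 0.02 0 0 0 1;0 0 0.02 0 0 0 1;0 0 0.02 0 0 0 1'; python3 d.py 0.1363|tail -1
python3 -m jog '0 0 0.02 0 0 0 1;0 0 0.02 0 0 0 1;0 0 0.02 0 0 0 1;0 0 0.02 0 0 0 1;0 0 0.02 0 0 0 1'; python3 d.py 0.1363|tail -1
```

```text
time_s: 11.5
position: [0.5487, -0.141, 0.1362]
tcp_rot: [-3.139, 0.001, -1.976]
contact_force: [-0.9, -1.1, -0.2]
finger_gap: 0.474
pos [ 0.5487 -0.141   0.1362] rot [-3.139e+00  1.000e-03 -1.976e+00] F [-0.9 -1.1 -0.2] M [-0.05  0.07  1.43] j6 1.679 gap 0.474 t 11.5
time_s: 11.92
position: [0.5485, -0.141, 0.1362]
tcp_rot: [-3.139, -0.001, -2.085]
contact_force: [0.6, -1.0, -0.1]
finger_gap: 0.473
pos [ 0.5485 -0.141   0.1362] rot [-3.139e+00 -1.000e-03 -2.085e+00] F [ 0.6 -1.  -0.1] M [-0.11  0.06  1.52] j6 1.792 gap 0.473 t 11.9167
```

The torque jumped to 1.4–1.5 N·m near yaw -1.95. That is the hard stop, and the pads then slipped a little on the cap. I'll let it relax and record the rib's heading at the stop as the reference.

```bash
python3 -m jog '0 0 0 0 0 0 1;0 0 0 0 0 0 1;0 0 0 0 0 0 1;0 0 0 0 0 0 1;0 0 0 0 0 0 1'; python3 d.py 0.1363|tail -1
python3 - <<'E'
from h import *
c=shot('wrist','w3.png')
g=cv2.convertScaleAbs(cv2.resize(c['img'][240:335,265:380],None,fx=6,fy=6,interpolation=cv2.INTER_CUBIC),alpha=1.5)
cv2.imwrite('pics/crop4.png',g[...,::-1])
E
```

```text
time_s: 12.33
position: [0.5485, -0.141, 0.1362]
tcp_rot: [-3.139, -0.002, -2.085]
contact_force: [-0.0, 0.2, 0.3]
finger_gap: 0.474
pos [ 0.5485 -0.141   0.1362] rot [-3.139e+00 -2.000e-03 -2.085e+00] F [-0.   0.2  0.3] M [-0.07  0.13  1.48] j6 1.792 gap 0.474 t 12.3333
```

View pics/crop4.png

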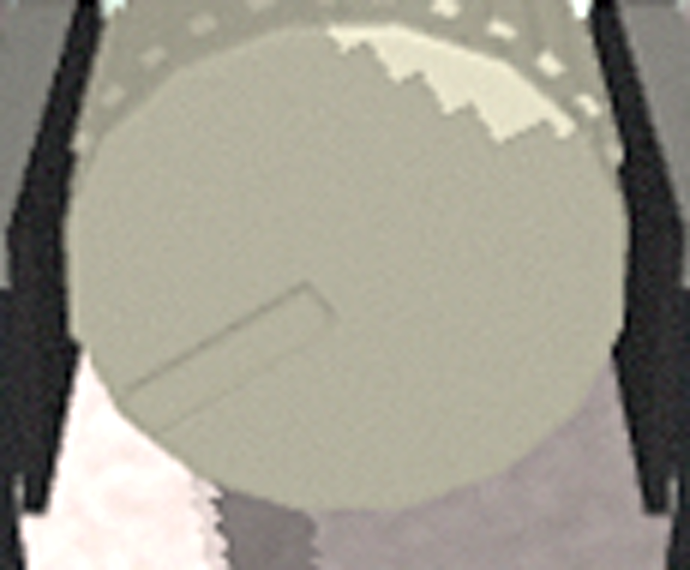

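The rib edge now runs (308,284)→(128,392), where in the earlier crop it ran (305,282)→(110,362). The rib has therefore shifted in the grip, and I'll work out by how much.

```bash
cat > rib.py <<'E'
from h import *
def rib(f,a,b,z):
    c=load(f); k=lambda p:(265+p[0]/6-.42,240+p[1]/6-.42)
    d=px2w(c,*k(b),z)-px2w(c,*k(a),z); return np.arctan2(d[1],d[0])%(2*np.pi)
E
python3 - <<'E'
from rib import *
a=rib('w2.png',(305,282),(110,362),.147); b=rib('w3.png',(308,284),(128,392),.146)
print(a,b,'cap moved',a-b,'tool moved',2.085-.605,'slip',2.085-.605-(a-b))
print('rib lower edges', rib('w2.png',(327,318),(140,405),.145), rib('w3.png',(335,318),(162,435),.144))
E
```

```text
2.978620895913483 1.6620047412689996 cap moved 1.3166161546444832 tool moved 1.48 slip 0.16338384535551675
rib lower edges 3.032636728630989 1.7236991370357857
```

The rib is at 1.66–1.7 rad, which matches the clamp's axis (96.5°), so the cap is bottomed out. About 0.16 rad slipped in the grip. Now backing off, with the rib heading as the measure.

```bash
python3 -m jog '0 0 -0.02 0 0 0 1;0 0 -0.02 0 0 0 1;0 0 -0.02 0 0 0 1;0 0 -0.02 0 0 0 1;0 0 -0.02 0 0 -0.0001 1'; python3 d.py 0.1363|tail -1
python3 -m jog '0 0 -0.08 0 0 -0.0002 1;0 0 -0.08 0 0 -0.0002 1;0 0 -0.08 0 0 -0.0002 1;0 0 -0.08 0 0 -0.0002 1;0 0 -0.08 0 0 -0.0002 1'; python3 d.py 0.1367|tail -1
python3 -m jog '0 0 -0.08 0 0 -0.0002 1;0 0 -0.08 0 0 -0.0002 1;0 0 -0.08 0 0 -0.0002 1;0 0 -0.08 0 0 -0.0002 1;0 0 -0.08 0 0 -0.0002 1'; python3 d.py 0.137|tail -1
python3 -m jog '0 0 -0.08 0 0 -0.0002 1;0 0 -0.08 0 0 -0.0002 1;0 0 -0.08 0 0 -0.0002 1;0 0 -0.04 0 0 -0.0002 1;0 0 0 0 0 0 1'; python3 d.py 0.137|tail -1
python3 - <<'E'
from h import *
c=shot('wrist','w4.png')
g=cv2.convertScaleAbs(cv2.resize(c['img'][240:335,265:380],None,fx=6,fy=6,interpolation=cv2.INTER_CUBIC),alpha=1.5)
cv2.imwrite('pics/crop5.png',g[...,::-1])
E
```

```text
time_s: 12.8
position: [0.5485, -0.1409, 0.1363]
tcp_rot: [-3.14, 0.001, -1.98]
contact_force: [-0.3, -0.5, -0.3]
finger_gap: 0.472
pos [ 0.5485 -0.1409  0.1363] rot [-3.14e+00  1.00e-03 -1.98e+00] F [-0.3 -0.5 -0.3] M [-0.1   0.06 -0.04] j6 1.684 gap 0.472 t 12.8
time_s: 13.22
position: [0.5486, -0.1404, 0.1366]
tcp_rot: [-3.138, 0.004, -1.547]
contact_force: [0.4, 0.1, 0.6]
finger_gap: 0.469
pos [ 0.5486 -0.1404  0.1366] rot [-3.138  0.004 -1.547] F [0.4 0.1 0.6] M [-0.1   0.08 -0.04] j6 1.247 gap 0.469 t 13.2167
time_s: 13.63
position: [0.5485, -0.1399, 0.137]
tcp_rot: [-3.135, 0.005, -1.11]
contact_force: [-1.1, -0.4, 1.3]
finger_gap: 0.474
pos [ 0.5485 -0.1399  0.137 ] rot [-3.135  0.005 -1.11 ] F [-1.1 -0.4  1.3] M [-0.17  0.14 -0.05] j6 0.807 gap 0.474 t 13.6333
time_s: 14.05
position: [0.5483, -0.1396, 0.1372]
tcp_rot: [-3.132, 0.005, -0.802]
contact_force: [-0.1, -0.2, 2.0]
finger_gap: 0.47
pos [ 0.5483 -0.1396  0.1372] rot [-3.132  0.005 -0.802] F [-0.1 -0.2  2. ] M [-0.2   0.09 -0.02] j6 0.496 gap 0.47 t 14.05
```

View pics/crop5.png

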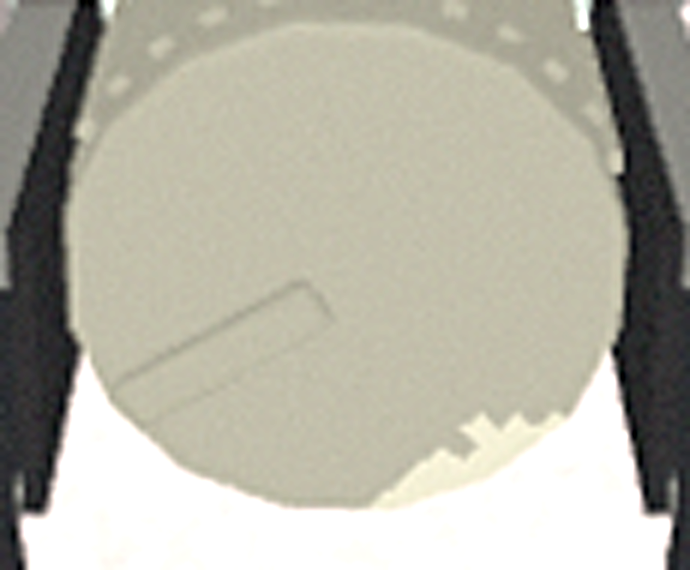

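The rib edge runs (305,282)→(120,380).

```bash
python3 - <<'E'
from rib import *
b=rib('w3.png',(308,284),(128,392),.146); 
print('edge',rib('w4.png',(305,282),(120,380),.147)-b,'lower',rib('w4.png',(333,320),(153,422),.145)-rib('w3.png',(335,318),(162,435),.144),'tool',2.085-.802)
print(rib('w2.png',(305,282),(110,362),.147)-b)
E
```

```text
edge 1.2255878363114023 lower 1.1987181197370118 tool 1.283
1.3166161546444832
```

```bash
python3 -m jog '0 0 -0.08 0 0 -0.0002 1;0 0 -0.08 0 0 -0.0002 1;0 0 -0.08 0 0 -0.0002 1;0 0 -0.06 0 0 -0.0002 1;0 0 -0.02 0 0 0 1'; python3 d.py 0.137|tail -1
python3 -m jog '0 0 0 0 0 0 1;0 0 0 0 0 0 1;0 0 0 0 0 0 1;0 0 0 0 0 0 1;0 0 0 0 0 0 1'; python3 d.py 0.137|tail -1
python3 - <<'E'
from h import *
c=shot('wrist','w5.png')
g=cv2.convertScaleAbs(cv2.resize(c['img'][240:335,265:380],None,fx=6,fy=6,interpolation=cv2.INTER_CUBIC),alpha=1.5)
cv2.imwrite('pics/crop6.png',g[...,::-1])
E
```

```text
time_s: 14.52
position: [0.5479, -0.1393, 0.1375]
tcp_rot: [-3.129, 0.002, -0.464]
contact_force: [-0.8, -0.4, 0.9]
finger_gap: 0.474
pos [ 0.5479 -0.1393  0.1375] rot [-3.129e+00  2.000e-03 -4.640e-01] F [-0.8 -0.4  0.9] M [-0.24  0.02 -0.03] j6 0.156 gap 0.474 t 14.5167
time_s: 14.93
position: [0.5479, -0.1393, 0.1375]
tcp_rot: [-3.129, 0.003, -0.471]
contact_force: [-0.5, -0.2, 0.5]
finger_gap: 0.47
pos [ 0.5479 -0.1393  0.1375] rot [-3.129e+00  3.000e-03 -4.710e-01] F [-0.5 -0.2  0.5] M [-0.17  0.06  0.04] j6 0.162 gap 0.47 t 14.9333
```

View pics/crop6.png

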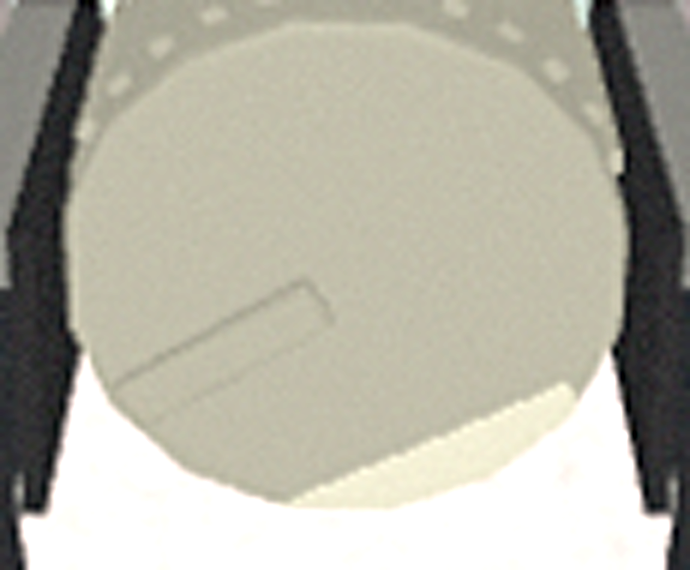

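The rib edge is still (305,282)→(118,380), the same place in the grip, so nothing slipped on the way back. The cap is about 1.55 rad off the stop, and the tool rose 1.3 mm, as expected for a quarter turn. Handing in.

```bash
python3 - <<'E'
from rib import *
print(rib('w5.png',(305,282),(118,380),.147)-rib('w3.png',(308,284),(128,392),.146))
from plant import sign_off
print(sign_off())
E
```

```text
1.5503892434703244
the job is handed in; nothing more can be done
None
```

I screwed the large clear bottle's cap clockwise to its hard stop, backed it off about a quarter turn, and handed in at about 15 s still gripping it.

- **Bottoming out:** the torque jumped to about 1.5 N·m, with the rib lined up with the clamp's axis. The pads slipped about 0.1–0.16 rad on the cap while pressing against the stop, so I measured the back-off from the rib, not from the wrist angle.
- **Back-off:** the rib picture gives 1.55 rad against the 1.57 wanted. The wrist turned 1.61 rad; I put the 0.06 rad difference down to wind-up at the stop. The tool rose 1.3 mm, against 1.25 mm for a quarter turn. The rib stayed put in the grip on the way back.
- **Grip and forces:** at the end the opening was still 0.47 on the cap. Every force reading I took was within about 2 N.
- **Disagreement:** the tool ended about 3 mm from the bottle axis I measured at the start. It caused no side load.
- **Bystanders:** the arm passed above the amber bottle and did not go near the dish or rack. I took no final picture of the three of them.

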